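Feed rejected lens cells to the counter

TASK

Slide the carriage with the white bin along its rail up against the loading stop under the pink tray, tip the tray over with its red crank so that all five lens cells drop into the bin, and swing the tray back down level. Then slide the loaded bin back until its yellow stripe stands opposite the sensor's yellow pointer, and with it standing there press the green count button. Do not press the red button, and leave the other things on the bench where they are.

Things in the scene. Friction and masses are not known exactly. Their poses are not given: they have to be found in the camera images.
- carriage (a joint): position of the carriage on its rail, m: 0 = at the end away from the tipping tray, 0.24 = against the loading stop at the tray end, where the bin stands under the tray's lip. It grows towards the tray (along +y of bin_floor). Friction (about 3 N) keeps it where it is left; a push of 5 to 10 N moves it.
- bin_floor (a point): centre of the inner floor of the white open bin that rides on the carriage (bin 130 x 130 mm outside, walls 5 mm, rim 63 mm above this point, 114 mm above the bench). Its y axis runs along the rail towards the tipping tray, its x axis points across the rail to the side away from the robot, z up.
- paddle_top (a point): middle of the top edge of the blue upright push paddle on the carriage's robot side, 132 mm above the bench: 10 mm thick along the rail, 52 mm wide across it, 98 mm tall. Push it along the rail from either side.
- bin_mark (a point): yellow stripe on the rim and outer face of the bin's wall away from the robot, at the middle of the bin (7 mm wide; point at the rim)
- pointer_tip (a point): tip of the yellow pointer (7 mm wide, 82 mm above the bench) of the white counting sensor, a 140 mm tall fixed post behind the rail. The counting place is where the bin's yellow stripe is level with this tip along the rail. Axes as bin_floor.
- tray (a joint): angle of the pink tipping tray, rad: 0 = level on its rest, 1.3 = tipped fully with its open lip down. Friction holds it at any angle (about 0.4 Nm plus the weight: 4 to 7 N at the crank).
- tray_hinge (a point): middle of the hinge axis of the tray, across the rail at the tray's open lip, 135 mm above the bench. The frame turns with the tray: x along the hinge axis, away from the robot; the tray (110 mm across, 145 mm long, walls 40 mm high, closed at its far end) lies along +y, away from the bin when level; tipping lifts the far end.
- crank_grip (a point): middle of the tray's red crank handle, a level bar 16 mm thick across the rail on the robot's side, free 28 mm either side of this point; 126 mm from the tray's centre line, 110 mm from the hinge axis. Tray level: the crank arm leans 0.436 rad from upright away from the bin; at 1.3 rad it leans 0.864 rad towards the bin. Push or pull it along the rail.
- count (a joint): travel of the green count button, m: 0 up, 0.006 fully pressed (spring, 5 N); counts as pressed beyond 0.004
- count_top (a point): centre of the top of the green count button (36 mm across) on its own black box; it is pressed down
- clear (a joint): travel of the red clear button, m: 0 up, 0.006 fully pressed; must not be pressed
- clear_top (a point): centre of the top of the red clear button (36 mm across), on a like black box; the two boxes may have changed places
- cell0: rejected lens cell: black square block 28 x 28 x 18 mm with a green-coated lens on top, 20 g, starts lying in the pink tipping tray; origin at the centre of its underside
- cell1: rejected lens cell: black square block 28 x 28 x 18 mm with a green-coated lens on top, 20 g, starts lying in the pink tipping tray; origin at the centre of its underside
- cell2: rejected lens cell: black square block 28 x 28 x 18 mm with a green-coated lens on top, 20 g, starts lying in the pink tipping tray; origin at the centre of its underside
- cell3: rejected lens cell: black square block 28 x 28 x 18 mm with a green-coated lens on top, 20 g, starts lying in the pink tipping tray; origin at the centre of its underside
- cell4: rejected lens cell: black square block 28 x 28 x 18 mm with a green-coated lens on top, 20 g, starts lying in the pink tipping tray; origin at the centre of its underside
- gauge: bystander: steel dial gauge lying face up, 56 mm dial 20 mm high with a 45 mm stem along x; origin under the dial
- clamp: bystander: small aluminium lens clamp, 45 x 35 x 18 mm; origin under its centre
- solvent: bystander: yellow round bottle with a steel cap, 56 mm across, 120 mm tall; origin under its centre
- beaker: bystander: steel beaker, 80 mm across, 120 mm tall; origin under its centre
- airgun: bystander: blue air gun lying flat, 180 x 110 x 30 mm; origin under the barrel's middle
- torch: bystander: black pocket torch lying along x, 130 mm long, 28 mm thick; origin under its middle

How it is judged:
On the way, in this order (a step that is already met when the one before it is completed fails the run):
1. the carriage is against the loading stop under the tray (within 6 mm) (value of joint carriage above 0.234 m), for 0.2 s.
2. the tray is tipped over (beyond 0.5 rad) and all five lens cells are in the bin (value of joint tray above 0.5 rad and x of cell0 in the frame of bin_floor between -0.06 and 0.06 m and y of cell0 in the frame of bin_floor between -0.06 and 0.06 m and z of cell0 in the frame of bin_floor between -0.01 and 0.05 m and x of cell1 in the frame of bin_floor between -0.06 and 0.06 m and y of cell1 in the frame of bin_floor between -0.06 and 0.06 m and z of cell1 in the frame of bin_floor between -0.01 and 0.05 m and x of cell2 in the frame of bin_floor between -0.06 and 0.06 m and y of cell2 in the frame of bin_floor between -0.06 and 0.06 m and z of cell2 in the frame of bin_floor between -0.01 and 0.05 m and x of cell3 in the frame of bin_floor between -0.06 and 0.06 m and y of cell3 in the frame of bin_floor between -0.06 and 0.06 m and z of cell3 in the frame of bin_floor between -0.01 and 0.05 m and x of cell4 in the frame of bin_floor between -0.06 and 0.06 m and y of cell4 in the frame of bin_floor between -0.06 and 0.06 m and z of cell4 in the frame of bin_floor between -0.01 and 0.05 m), for 0.2 s.
3. the tray is back down level (within 0.06 rad), the cells still in the bin (value of joint tray below 0.06 rad and x of cell0 in the frame of bin_floor between -0.06 and 0.06 m and y of cell0 in the frame of bin_floor between -0.06 and 0.06 m and z of cell0 in the frame of bin_floor between -0.01 and 0.05 m and x of cell1 in the frame of bin_floor between -0.06 and 0.06 m and y of cell1 in the frame of bin_floor between -0.06 and 0.06 m and z of cell1 in the frame of bin_floor between -0.01 and 0.05 m and x of cell2 in the frame of bin_floor between -0.06 and 0.06 m and y of cell2 in the frame of bin_floor between -0.06 and 0.06 m and z of cell2 in the frame of bin_floor between -0.01 and 0.05 m and x of cell3 in the frame of bin_floor between -0.06 and 0.06 m and y of cell3 in the frame of bin_floor between -0.06 and 0.06 m and z of cell3 in the frame of bin_floor between -0.01 and 0.05 m and x of cell4 in the frame of bin_floor between -0.06 and 0.06 m and y of cell4 in the frame of bin_floor between -0.06 and 0.06 m and z of cell4 in the frame of bin_floor between -0.01 and 0.05 m), for 0.2 s.
4. the bin stands still with its stripe opposite the sensor's pointer (within 6 mm), the cells in it (y of bin_mark in the frame of pointer_tip between -0.006 and 0.006 m and velocity of joint carriage between -0.01 and 0.01 m/s and x of cell0 in the frame of bin_floor between -0.06 and 0.06 m and y of cell0 in the frame of bin_floor between -0.06 and 0.06 m and z of cell0 in the frame of bin_floor between -0.01 and 0.05 m and x of cell1 in the frame of bin_floor between -0.06 and 0.06 m and y of cell1 in the frame of bin_floor between -0.06 and 0.06 m and z of cell1 in the frame of bin_floor between -0.01 and 0.05 m and x of cell2 in the frame of bin_floor between -0.06 and 0.06 m and y of cell2 in the frame of bin_floor between -0.06 and 0.06 m and z of cell2 in the frame of bin_floor between -0.01 and 0.05 m and x of cell3 in the frame of bin_floor between -0.06 and 0.06 m and y of cell3 in the frame of bin_floor between -0.06 and 0.06 m and z of cell3 in the frame of bin_floor between -0.01 and 0.05 m and x of cell4 in the frame of bin_floor between -0.06 and 0.06 m and y of cell4 in the frame of bin_floor between -0.06 and 0.06 m and z of cell4 in the frame of bin_floor between -0.01 and 0.05 m), for 0.3 s.
5. the green count button is pressed with the bin at the pointer (value of joint count above 0.004 m and y of bin_mark in the frame of pointer_tip between -0.006 and 0.006 m and x of cell0 in the frame of bin_floor between -0.06 and 0.06 m and y of cell0 in the frame of bin_floor between -0.06 and 0.06 m and z of cell0 in the frame of bin_floor between -0.01 and 0.05 m and x of cell1 in the frame of bin_floor between -0.06 and 0.06 m and y of cell1 in the frame of bin_floor between -0.06 and 0.06 m and z of cell1 in the frame of bin_floor between -0.01 and 0.05 m and x of cell2 in the frame of bin_floor between -0.06 and 0.06 m and y of cell2 in the frame of bin_floor between -0.06 and 0.06 m and z of cell2 in the frame of bin_floor between -0.01 and 0.05 m and x of cell3 in the frame of bin_floor between -0.06 and 0.06 m and y of cell3 in the frame of bin_floor between -0.06 and 0.06 m and z of cell3 in the frame of bin_floor between -0.01 and 0.05 m and x of cell4 in the frame of bin_floor between -0.06 and 0.06 m and y of cell4 in the frame of bin_floor between -0.06 and 0.06 m and z of cell4 in the frame of bin_floor between -0.01 and 0.05 m), for 0.05 s.
At the end, for the whole second after the job is handed in: All five lens cells lie in the bin, the bin stands still with its yellow stripe within 6 mm of the sensor's pointer along the rail, the tray is level (within 0.06 rad) and the green button has been pressed and let go (all of step 4 and value of joint tray below 0.06 rad and value of joint count below 0.002 m); the robot touches nothing.
It fails at once if the red clear button is pressed (value of joint clear above 0.003 m).
It fails at once if another thing on the bench is moved by more than 20 mm (distance of any of gauge, clamp, solvent, beaker, airgun, torch from where it was at the start of the episode above 0.02 m).
It also fails if it takes over 72 s, if anything falls off the work surface, if the arm or the gripper's body presses on something with over 40 N, if the wrist force passes 120 N, or if a joint passes its speed limit or range.

ROBOT

A 6-joint arm with a two-finger parallel gripper is mounted at the origin on the work surface. World frame = base frame: x ahead of the robot, y to its left, z up, the work surface at z = 0. Lengths are in m, angles in rad, forces in N, time in s.
With the tool pointing down it reaches from about 0.325 to 0.9 m from the base axis. Payload 6.1 kg.
Tool frame: the origin (TCP) lies midway between the tips of the shut fingers; the grasp point (between the pads) lies 19 mm behind it; z points along the fingers, y is the line along which they close (so a half turn about z gives the same grasp; the last joint's range is limited). The gripper opens to 85 mm and grips with 20 to 120 N. Pads are 22 mm wide; open, the fingers measure 114 mm over their backs; the gripper's body (76 mm by 85 mm) begins 54 mm behind the grasp point. The pads swing forward as they close: fully open they stand 13 mm farther back than shut.
Start: joints at [-1.298, 0.22, 1.526, -0, 1.395, -0.126], TCP at [0.243, -0.576, 0.231] pointing down, gripper open.
Joint ranges: [-2.98, 2.98], [-0.91, 2.08], [0.09, 2.57], [-1.24, 4.39], [0.2, 2.65], [-2.68, 2.68]. Speed limits (rad/s): [2.57, 2.57, 3.01, 3.14, 3.14, 3.14].

INTERFACE

Orientations are given as [roll, pitch, yaw] about the fixed x, y, z axes, in that order (R = Rz(yaw) Ry(pitch) Rx(roll)).
In Python, from plant import movep, move_l, set_joints, gripper_to, hold, inverse_kinematics, observe, get_image, get_calibration, Unreachable, job_done gives the robot as it stands. Calls block until the motion is done:
- movep(position, orientation): joint-space move of the TCP to a pose.
- move_l(position, feed=0.15, rotation=None, max_force=None): straight line of the TCP; rotation=None keeps the orientation; feed is the mean speed in m/s. With max_force (N) it stops when the force on the tool has changed by that much, and returns True; else False.
- set_joints(angles): joint-space move.
- gripper_to(opening, f_grip=None): finger opening in m; f_grip is the grip in N (None keeps the last); returns when the fingers have stopped.
- hold(seconds).
- inverse_kinematics(position, orientation): joint angles nearest the present ones, or None.
- observe(): the state.
- get_image(name): name is "side" or "top" or "wrist"; returns (picture, depth): 480x640x3 uint8, red, green, blue; 480x640 float32, m along the optical axis (not along the pixel's ray), 0 where there is no reading.
- get_calibration(name): a dict with "intrinsics" (3x3 intrinsics, pixels), "dist_coeffs" ([k1, k2, p1, p2, k3] as OpenCV has them; the pictures are not rectified), "world_from_camera" (4x4, takes a point from camera to world coordinates). Camera axes: x right, y down, z forward; pixel columns grow to the right and rows downward; lengths in m; the calibration is good to about 2 mm. A picture is of the moment at which its call begins: read the wrist's pose just before it. get_calibration takes no time and is no camera call; for the wrist camera it gives the pose at the moment of the call.
A pose or a line that the arm cannot do raises Unreachable and nothing moves.
- job_done(): hands the job in; it is judged then, once.
The state is a dict: "time_s": time; "q": joint angles; "joint_velocities": joint speeds; "joint_torque": joint torques, N m; "eef_pos": TCP position; "tcp_rot": TCP orientation; "ft_force": force on the tool from outside, world axes, zero at the start; "torque": the same for the moment, N m; "opening": finger opening in m; "grasp_force": force on a finger pad.
Only numpy, scipy, OpenCV 4.12 (cv2) and the standard library are available. Lean on these libraries where they do the work, as an engineer would, in place of code of your own. Each camera call takes 0.05 s, during which the arm holds its last target. There are 200 camera calls.

## Working session

There is one attempt and no reset: what is moved stays moved. The work goes in short steps, each a Python script; the robot and the scene stay as the last script left them, time stands still between calls to the robot, and variables do not carry over. Pictures are saved under pics/ and viewed, at most 10 in all, crops included, and the job is handed in when it is done.

```bash
ls; mkdir -p pics; cat > h.py <<'E'
import numpy as np, cv2
from plant import *
def cloud(name):
    c=get_calibration(name); im,d=get_image(name)
    v,u=np.mgrid[0:480,0:640]
    p=cv2.undistortPoints(np.stack([u,v],-1).reshape(-1,1,2).astype(np.float64),np.array(c["intrinsics"]),np.array(c["dist_coeffs"])).reshape(480,640,2)
    P=np.dstack([p*d[...,None],d]); T=np.array(c["world_from_camera"])
    W=P@T[:3,:3].T+T[:3,3]; W[d==0]=np.nan
    return im,W
def save(im,n): cv2.imwrite("pics/"+n,im[...,::-1])
E
python3 - <<'E'
from h import *
for n in("top","side"):
    im,W=cloud(n); save(im,n+"0.png"); np.savez(n+"0.npz",im=im,W=W)
    print(get_calibration(n)["world_from_camera"])
print(observe()["time_s"],observe()["ft_force"])
E
```

```text
pics
[[-2.91281730e-02 -9.95487041e-01  9.03166694e-02  4.35130984e-01]
 [-9.99569967e-01  2.93144735e-02  7.36647824e-04 -1.08065310e-02]
 [-3.38090898e-03 -9.02563731e-02 -9.95912826e-01  1.32258975e+00]
 [ 0.00000000e+00  0.00000000e+00  0.00000000e+00  1.00000000e+00]]
[[-0.82970543 -0.35510052  0.43068842 -0.04415591]
 [-0.55791193  0.55239285 -0.61935161  0.84823595]
 [-0.01797712 -0.7541656  -0.65643816  1.07176752]
 [ 0.          0.          0.          1.        ]]
0.1 [ 0.3559549   0.38198797 -1.01682135]
```

View pics/top0.png

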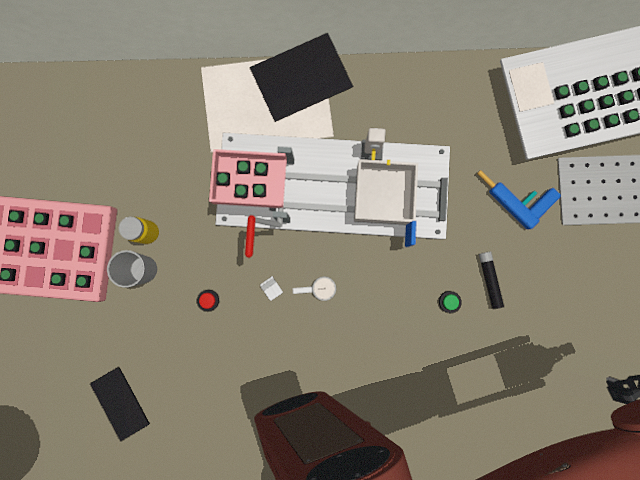

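View pics/side0.png

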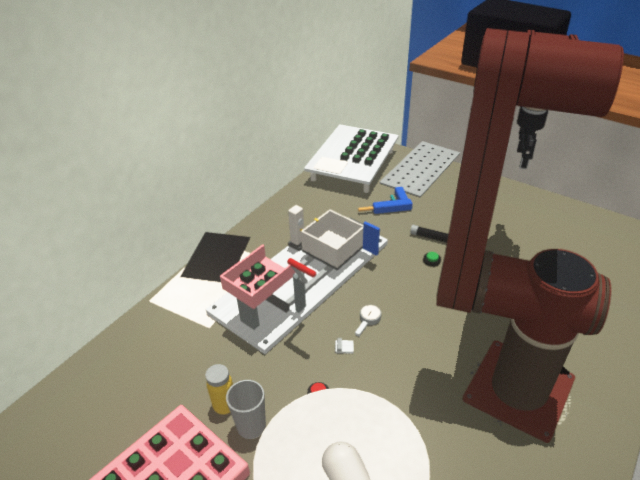

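The top view shows the tray (247,178) with its crank (250,237), and the bin (386,192) with its paddle (410,234). The pointer is at (374,155) and the stripe at (389,162). The green button is at (450,301) and the red one at (208,300). The side view agrees. The rail runs roughly along world +y.

```bash
python3 - <<'E'
from h import *
z=np.load("top0.npz"); im,W=z["im"],z["W"]
hsv=cv2.cvtColor(im,cv2.COLOR_RGB2HSV); H,S,V=hsv[...,0].astype(int),hsv[...,1],hsv[...,2]
v,u=np.mgrid[0:480,0:640]
def box(a,b,c,d): return (u>=a)&(u<=c)&(v>=b)&(v<=d)
def rep(n,m,zr=(0,1)):
    m=m&(W[...,2]>zr[0])&(W[...,2]<zr[1]); p=W[m]
    print(n,len(p),"mean",p.mean(0).round(4),"lo",np.percentile(p,3,0).round(4),"hi",np.percentile(p,97,0).round(4)); return p
red=((H<8)|(H>172))&(S>170)
def axis(p):
    q=p[:,:2]-p[:,:2].mean(0); w,V_=np.linalg.eigh(q.T@q); return V_[:,1]
p=rep("crank",box(235,205,265,262)&red); print(axis(p))
p=rep("paddle",box(400,215,420,250)&(H>100)&(H<130)&(S>120),(.12,.14)); print(axis(p))
rep("green",box(435,285,465,318)&(H>45)&(H<85)&(S>120))
rep("redbtn",box(190,285,225,318)&red)
ye=(H>20)&(H<35)&(S>150)&(V>120)
rep("pointer",box(366,145,380,165)&ye); rep("stripe",box(384,155,395,170)&ye)
for n,b in(("pointer",(366,145,380,165)),("stripe",(384,155,395,170))):
    m=box(*b)&ye; print(np.c_[u[m],v[m],W[m].round(3)*1000][:40].astype(int).tolist())
p=rep("rim",box(345,150,425,235)&(S<70),(.108,.12))
r=cv2.minAreaRect((p[:,:2]*1000).astype(np.float32)); print(r)
p=rep("trayrim",box(200,140,295,220)&(S>50)&((H<12)|(H>165)),(.165,.2)); print(cv2.minAreaRect((p[:,:2]*1000).astype(np.float32)))
p=rep("base",box(205,125,455,245)&(S<60),(.008,.03)); print(cv2.minAreaRect((p[:,:2]*1000).astype(np.float32)))
for n,b in(("gauge",(290,270,340,305)),("clamp",(258,275,285,303)),("torch",(475,245,508,312)),("airgun",(470,165,565,232))):
    rep(n,box(*b),(.01,.1))
E
```

```text
crank 292 mean [0.5159 0.133  0.2403] lo [0.4792 0.1246 0.2374] hi [0.5527 0.1408 0.2463]
[-0.99554536  0.09428381]
paddle 113 mean [ 0.5211 -0.2009  0.1313] lo [ 0.498  -0.206   0.1214] hi [ 0.5443 -0.1959  0.137 ]
[-0.99709568  0.07615902]
green 200 mean [ 0.367  -0.2979  0.0221] lo [ 0.3525 -0.3137  0.0136] hi [ 0.3824 -0.2826  0.0273]
redbtn 203 mean [0.3865 0.2641 0.0211] lo [0.3711 0.249  0.0121] hi [0.4028 0.2793 0.0262]
pointer 32 mean [ 0.7038 -0.127   0.0846] lo [ 0.6929 -0.1296  0.0801] hi [ 0.7157 -0.124   0.0887]
stripe 14 mean [ 0.6783 -0.1555  0.1181] lo [ 0.674  -0.1581  0.115 ] hi [ 0.6828 -0.1534  0.1215]
[[373, 149, 717, -127, 81], [374, 149, 716, -129, 85], [373, 150, 713, -127, 86], [374, 150, 713, -129, 84], [372, 151, 712, -125, 80], [373, 151, 712, -127, 82], [374, 151, 712, -129, 82], [372, 152, 710, -125, 82], [373, 152, 708, -127, 87], [374, 152, 708, -129, 90], [375, 152, 708, -131, 88], [372, 153, 707, -125, 85], [373, 153, 707, -127, 85], [374, 153, 706, -129, 85], [372, 154, 705, -125, 83], [373, 154, 704, -126, 88], [374, 154, 705, -129, 79], [372, 155
[... 1061 characters left out ...]
7019 0.2224 0.1792]
((644.2635498046875, 145.82012939453125), (153.11895751953125, 109.85115051269531), 85.11640167236328)
base 11220 mean [ 0.6501 -0.0484  0.0207] lo [ 0.5332 -0.2912  0.0153] hi [0.7638 0.2138 0.0262]
((657.552734375, -24.158355712890625), (587.833984375, 286.92486572265625), 86.84828186035156)
gauge 536 mean [ 0.4058 -0.0018  0.0201] lo [ 0.3817 -0.0311  0.0112] hi [0.4311 0.053  0.0259]
clamp 127 mean [0.4133 0.1181 0.0162] lo [0.3893 0.0992 0.0104] hi [0.4287 0.1358 0.0228]
torch 706 mean [ 0.4138 -0.392   0.0255] lo [ 0.3547 -0.4117  0.0152] hi [ 0.4741 -0.374   0.0324]
airgun 1581 mean [ 0.5937 -0.4758  0.0264] lo [ 0.5407 -0.5701  0.0113] hi [ 0.6582 -0.3914  0.035 ]
```

```bash
cat >> h.py <<'E'
TH=-0.087; EX=np.array([np.cos(TH),np.sin(TH),0]); EY=np.array([-np.sin(TH),np.cos(TH),0]); Z=np.array([0,0,1.])
RPY=[np.pi,0,TH]
def st(): o=observe(); print("t",round(o["time_s"],2),"tcp",np.round(o["eef_pos"],4),"f",np.round(o["ft_force"],1),"open",round(o["opening"],4),"q",np.round(o["q"],2)); return o
E
python3 - <<'E'
from h import *
print(observe()["tcp_rot"])
pad=np.array([.521,-.201,0])-.003*EX
for p in (pad+.3*Z,pad+.086*Z,pad+.23*EY+.086*Z,np.array([.516,.133,.3])):
    print(inverse_kinematics(p,RPY),inverse_kinematics(p,[np.pi,0,TH+np.pi]))
move_l([.243,-.576,.28],feed=.2)
movep(pad+.2*Z,RPY)
move_l(pad+.086*Z,feed=.1,max_force=10); st()
gripper_to(0,f_grip=30); st()
hit=move_l(np.array(observe()["eef_pos"])+.27*EY,feed=.08,max_force=18); print(hit)
o=st(); hold(.3); st()
im,W=cloud("top"); save(im,"top1.png"); np.savez("top1.npz",im=im,W=W)
E
```

```text
[-3.13981891e+00 -2.21521560e-04  3.98766825e-01]
[-5.11659556e-01  1.69127425e-02  1.62049729e+00 -4.44089210e-16
  1.50418262e+00  1.14613677e+00] [-0.51165956  0.01691274  1.62049729  0.          1.50418262 -1.99545588]
[-5.11659556e-01  2.07674791e-01  1.83138318e+00 -4.44089210e-16
  1.10253469e+00  1.14613677e+00] [-0.51165956  0.20767479  1.83138318  0.          1.10253469 -1.99545588]
[-9.36948430e-02  1.70232797e-01  1.87506105e+00 -4.44089210e-16
  1.09629881e+00  1.56410148e+00] [-0.09369484  0.1702328   1.87506105  0.          1.09629881 -1.57749117]
[ 1.04216440e-01 -3.88882777e-02  1.67583364e+00 -4.44089210e-16
  1.50464729e+00  1.76201277e+00] [ 0.10421644 -0.03888828  1.67583364  0.          1.50464729 -1.37957989]
t 3.51 tcp [ 0.5186 -0.2011  0.0869] f [0.4 0.1 0.1] open 0.0852 q [-0.51  0.21  1.83 -0.    1.1   1.15]
t 4.18 tcp [ 0.518  -0.2006  0.0861] f [-1.  -0.   1.4] open 0.0095 q [-0.51  0.21  1.83  0.    1.1   1.15]
True
t 6.27 tcp [ 0.5344 -0.0233  0.0862] f [-1.1 -5.9  2.2] open 0.0095 q [-0.19  0.16  1.89 -0.01  1.09  1.47]
t 6.57 tcp [ 0.5344 -0.0233  0.0862] f [-1.2 -1.1  4.8] open 0.0094 q [-0.19  0.16  1.89 -0.    1.09  1.47]
```

View pics/top1.png

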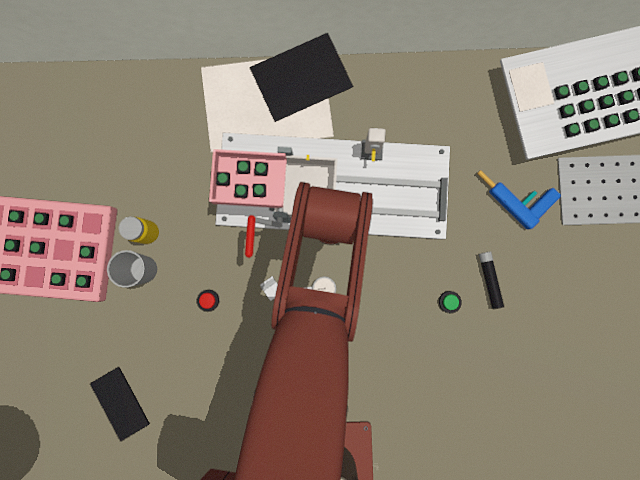

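The bin is now under the tray lip: its visible part is at (307,187) and the stripe at (308,157). I'll push once more to confirm it's on the stop, then release and go to the crank.

```bash
python3 - <<'E'
from h import *
p=np.array(observe()["eef_pos"])
print(move_l(p+.02*EY,feed=.02,max_force=30)); o=st(); hold(.3); o=st()
p=np.array(o["eef_pos"])
gripper_to(.085); move_l(p+.215*Z,feed=.2); st()
# crank: cage bar with narrow opening
c=np.array([.516,.133,0])
gripper_to(.036)
movep(c+.30*Z,RPY)
o=st()
im,W=cloud("wrist"); save(im,"w1.png"); np.savez("w1.npz",im=im,W=W)
E
```

```text
True
t 7.11 tcp [ 0.5343 -0.0235  0.0862] f [ 0.  -4.3  3.2] open 0.0094 q [-0.18  0.16  1.89 -0.01  1.09  1.48]
t 7.41 tcp [ 0.5343 -0.0235  0.0862] f [-1.5 -1.8  3.6] open 0.0097 q [-0.18  0.16  1.89 -0.01  1.09  1.48]
t 9.35 tcp [ 0.5336 -0.0234  0.2996] f [ 0.7  0.4 -0.1] open 0.085 q [-0.18 -0.03  1.67 -0.01  1.5   1.47]
t 10.56 tcp [0.516  0.1331 0.3001] f [ 0.  -0.4 -0.1] open 0.0359 q [ 0.1  -0.04  1.68 -0.    1.5   1.76]
```

View pics/w1.png

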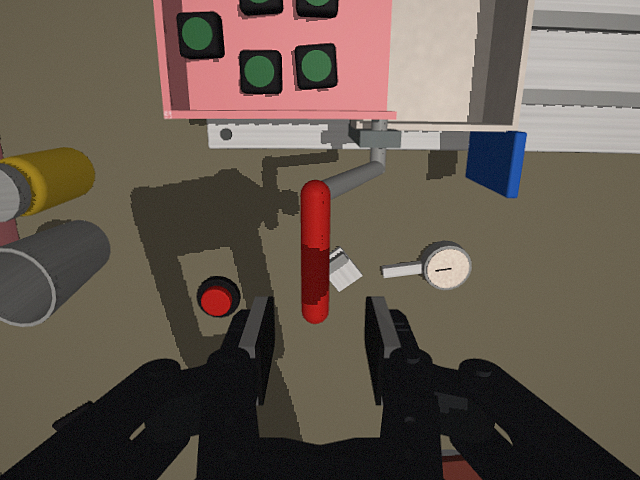

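The bar (315,250) lies centred between the fingers, and both bin and tray look right. Next I cage the bar and follow its arc.

```bash
cat >> h.py <<'E'
def bar(a):
    ph=.436-a; h=np.array([.516,.133,0])-.110*np.sin(.436)*EY
    return h+.110*np.sin(ph)*EY+(.135+.110*np.cos(ph)-.021)*Z
E
python3 - <<'E'
from h import *
print(move_l(bar(0),feed=.1,max_force=10)); gripper_to(.022); st()
for a in np.arange(.15,1.26,.1833):
    if move_l(bar(a),feed=.06,max_force=25): print("hit",a); break
st(); hold(.5)
im,W=cloud("side"); save(im,"s2.png")
E
```

```text
False
t 11.92 tcp [0.5163 0.1331 0.2142] f [0.1 0.2 0. ] open 0.0222 q [ 0.1   0.01  1.79 -0.    1.34  1.76]
t 15.24 tcp [0.5045 0.0064 0.1889] f [ 0.1 -0.2  0.1] open 0.0219 q [-0.14 -0.03  1.88 -0.    1.3   1.52]
```

View pics/s2.png

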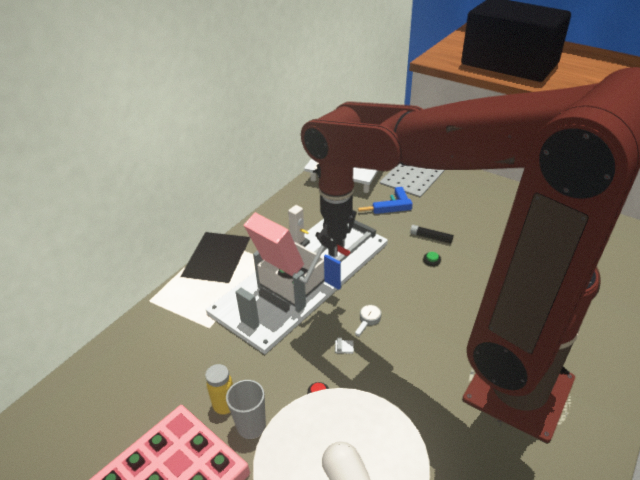

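The tray (275,245) is tipped steeply. I'll go on to the limit, then swing it back down and check from above.

```bash
python3 - <<'E'
from h import *
print(move_l(bar(1.3)-.004*EY,feed=.05,max_force=20)); st(); hold(.4)
for a in np.arange(1.1,.05,-.2):
    if move_l(bar(a),feed=.08,max_force=25): print("hit",a); break
print(move_l(bar(0)+.012*EY,feed=.03,max_force=20)); st(); hold(.1)
gripper_to(.036); p=bar(0); move_l(p+.1*Z,feed=.2); st()
im,W=cloud("wrist"); save(im,"w2.png")
movep([.5,-.15,.33],RPY); st()
im,W=cloud("wrist"); save(im,"w3.png"); np.savez("w3.npz",im=im,W=W)
a,b=cv2.imread("pics/w2.png"),cv2.imread("pics/w3.png")
cv2.imwrite("pics/w23.png",cv2.resize(np.vstack([a[:300],b[:300]]),None,fx=.98,fy=.98))
E
```

```text
True
t 16.04 tcp [0.5047 0.0029 0.1851] f [0.1 3.7 2.6] open 0.022 q [-0.16 -0.03  1.89  0.01  1.29  1.5 ]
True
t 19.63 tcp [0.5162 0.1386 0.2139] f [-0.6 -2.8  1.4] open 0.0219 q [ 0.12  0.02  1.78 -0.    1.35  1.77]
t 20.68 tcp [0.5156 0.133  0.3126] f [-1.1  0.6 -0.1] open 0.036 q [ 0.1  -0.04  1.65  0.    1.53  1.76]
t 21.82 tcp [ 0.5001 -0.1491  0.3295] f [-0.3 -0.4 -0.8] open 0.036 q [-0.44 -0.08  1.66  0.    1.56  1.22]
```

View pics/w23.png

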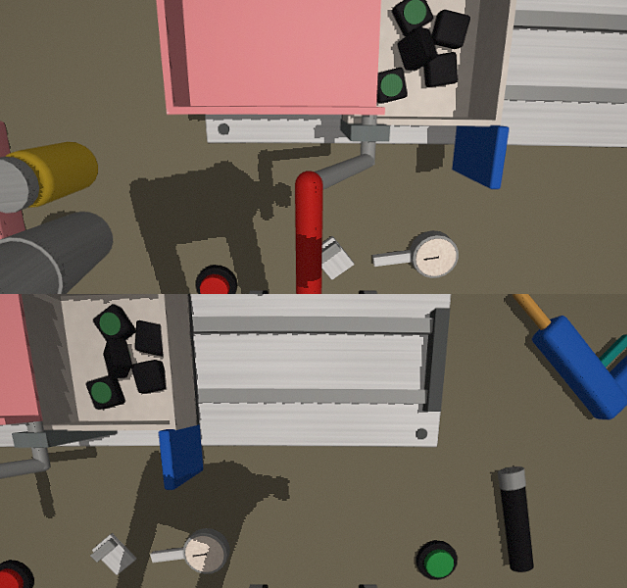

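The picture shows five cells in the bin, the tray empty and level, and the bystanders undisturbed. Next I slide the bin back to the pointer.

```bash
cat >> h.py <<'E'
def offs():
    im,W=cloud("top"); hsv=cv2.cvtColor(im,cv2.COLOR_RGB2HSV); H,S,V=hsv[...,0].astype(int),hsv[...,1],hsv[...,2]
    ye=(H>20)&(H<35)&(S>150)&(V>120); ye[:140]=0; ye[175:]=0; ye[:,:340]=0; ye[:,420:]=0
    p=W[ye]; y=p@EY; 
    a=p[:,2]<.1; print("n",a.sum(),(~a).sum(),"pointer",p[a].mean(0),"stripe",p[~a].mean(0),"stripe-pointer mm",1000*(y[~a].mean()-y[a].mean()))
    return im,W
E
python3 - <<'E'
from h import *
g=np.array([.5343,-.0235,0])
gripper_to(.06); movep(g+.2*Z,RPY); print(move_l(g+.086*Z,feed=.1,max_force=10))
gripper_to(0,f_grip=30); p=np.array(observe()["eef_pos"]); st()
print(move_l(p-.148*EY,feed=.06,max_force=40)); hold(.2); st()
gripper_to(.06); q=np.array(observe()["eef_pos"]); move_l(q+.17*Z,feed=.15)
movep([.367,-.298,.2],RPY); st()
im,W=offs(); save(im,"top2.png"); np.savez("top2.npz",im=im,W=W)
cv2.imwrite("pics/t2c.png",cv2.resize(im[120:260,200:460,::-1],None,fx=3,fy=3))
E
```

```text
False
t 24.79 tcp [ 0.5345 -0.0235  0.0864] f [-0.7  1.1  2.4] open 0.0096 q [-0.19  0.16  1.88  0.    1.1   1.47]
False
t 27.61 tcp [ 0.5209 -0.1709  0.0863] f [-4.4  2.4  6.4] open 0.0097 q [-0.46  0.19  1.85 -0.    1.1   1.2 ]
t 30.27 tcp [ 0.3677 -0.2979  0.2003] f [ 0.4 -0.1 -0.5] open 0.0599 q [-0.85 -0.13  1.94  0.    1.32  0.81]
n 30 14 pointer [ 0.70427752 -0.127185    0.08310173] stripe [ 0.68198261 -0.1269284   0.11850397] stripe-pointer mm -1.6815877429908617
```

View pics/t2c.png

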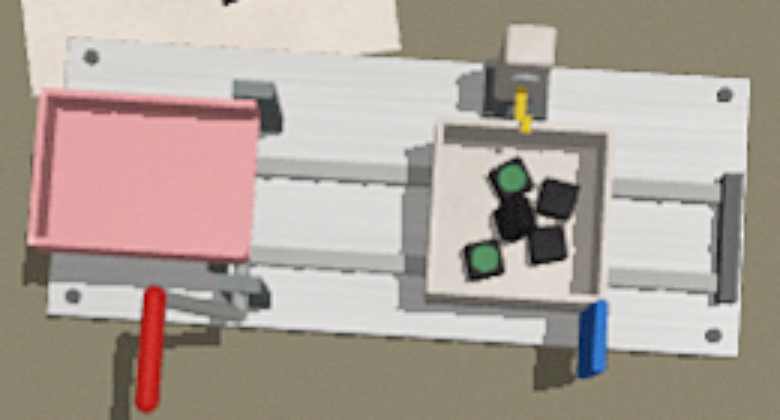

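All five cells are in the bin, the tray is level, and the stripe at crop (525,125) is 1.7 mm from the pointer at (520,105). That is within tolerance, so I press the green button.

```bash
python3 - <<'E'
from h import *
gripper_to(0); move_l([.367,-.298,.045],feed=.15)
print(move_l([.367,-.298,.005],feed=.02,max_force=12)); st(); hold(.3); st()
move_l([.367,-.298,.2],feed=.15); hold(.3); st(); offs()
E
```

```text
True
t 33.47 tcp [ 0.367 -0.298  0.016] f [-1.1  1.1  8.2] open -0.0002 q [-0.85  0.14  2.07 -0.    0.93  0.81]
t 33.77 tcp [ 0.367 -0.298  0.016] f [-2.5  1.2  8.7] open 0.0001 q [-0.85  0.14  2.07 -0.    0.93  0.81]
t 35.45 tcp [ 0.3668 -0.2978  0.1995] f [ 0.3  0.1 -0.1] open -0.0002 q [-0.85 -0.12  1.94 -0.    1.32  0.81]
n 31 14 pointer [ 0.70438078 -0.12730366  0.08333492] stripe [ 0.682155   -0.12700926  0.11765369] stripe-pointer mm -1.637913972386107
```

```bash
python3 - <<'E'
from h import *
move_l([.367,-.298,.035],feed=.15)
print(move_l([.367,-.298,.005],feed=.02,max_force=25)); st(); hold(.2)
move_l([.367,-.298,.2],feed=.15); hold(.3); st(); offs(); job_done()
E
```

```text
True
t 37.74 tcp [ 0.367  -0.298   0.0159] f [-2.4  2.5 10.7] open -0.0 q [-0.85  0.14  2.07 -0.    0.94  0.81]
t 39.62 tcp [ 0.3668 -0.2978  0.1995] f [-0.2  0.8  0.5] open 0.0003 q [-0.85 -0.12  1.94 -0.    1.32  0.81]
n 32 14 pointer [ 0.70485239 -0.1273029   0.08254858] stripe [ 0.68211703 -0.12698928  0.11784167] stripe-pointer mm -1.6630468428189271
the job is handed in; nothing more can be done
```

The job is handed in at about 40 s: all five cells are in the bin, the tray is level, the stripe is about 1.7 mm from the pointer, and the green button was pressed to its stop twice (the second time to make sure) and let go; the verdict has not been shown.

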